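# Fill the empty slat notches of a trivet and close the ratchet clamp on it

## Robot

A 6-joint arm with a two-finger parallel gripper is mounted at the origin on a cart in front of the work surface, level with it; the furniture and walls round the work are solid. World frame = base frame: x ahead of the robot, y to its left, z up, the work surface at z = 0. Lengths are in m, angles in rad, forces in N, time in s.
With the tool pointing down it reaches from about 0.325 to 0.85 m from the base axis. Payload 4.4 kg.
Tool frame: the origin (TCP) lies between the finger pads, 19 mm behind the fingertips; this is the grasp point; z points along the fingers, y is the line along which they close (so a half turn about z gives the same grasp; the last joint's range is limited). The gripper opens to 94 mm and grips with 3 to 60 N. Pads are 16 mm wide; open, the fingers measure 119 mm over their backs; the gripper's body (75 mm by 177 mm) begins 78 mm behind the grasp point.
Start: joints at [-1.351, 0.207, 1.542, -0, 1.393, -0.15], TCP at [0.208, -0.536, 0.224] pointing down, gripper open.
Joint ranges: [-2.73, 2.73], [-0.86, 2.22], [0.23, 2.46], [-1.11, 4.25], [0.08, 2.63], [-2.82, 2.82]. Speed limits (rad/s): [2.79, 2.79, 3.14, 3.14, 3.14, 3.14].

## Interface

Orientations are given as [roll, pitch, yaw] about the fixed x, y, z axes, in that order (R = Rz(yaw) Ry(pitch) Rx(roll)).
In Python, from workcell import r, optics gives the robot as it stands.
- The arm moves only by the tool arm_command, never from a script. Its argument "increments" is a list of rows, each a list of 4 numbers: the shift along the tool's x, y, z in m, then the turn about the tool's z in degrees. A call has 1 to 5 rows; each row shifts and turns the commanded pose from where the row before left it, along the tool's axes as they then stand; what a row does not reach is not made up. A row lasts 1/12 s, in which the tool goes at most 41.7 mm and 7.16 degrees, less where a joint would pass 70% of its speed; a pose out of reach is approached as far as the arm can. A call is refused whole if a number of a shift passes 0.0417 or a number of a turn 7.16, either way. A call with a gripper value outside its range is refused whole. "fingers" is the opening, from 0 (shut) to 1 (fully open), set as the call begins (left out, the last holds). The fingers move at their own pace and stop on an object; "force" is the grip in N (left out, the last holds). Time passes only in rows, so rows that do not move let the fingers close. It gives the time, the measured TCP pose, the force, the opening and the grip force at its end, in the units of the state.
- r.get_state(): the state, without advancing time (a new reading comes with each control period).
- optics.capture(name): name is "scene" or "top"; returns a dict with "frame" (480x640x3 uint8, red, green, blue), "fx", "fy", "cx", "cy" (pixels), "rvec" (rotation vector, rad) and "tvec" (3), from world to camera coordinates, as OpenCV has them. Camera axes: x right, y down, z forward; pixel columns grow to the right and rows downward; lengths in m; the calibration is good to about 2 mm. A picture is of the moment at which its call begins. There is no depth.
- r.close_job(): hands the job in; it is judged then, once.
The state is a dict: "t": time; "joint_positions": joint angles; "joint_velocities": joint speeds; "tau": joint torques, N m; "eef_pos": TCP position; "tool_rot": TCP orientation; "force": force on the tool from outside, world axes, zero at the start; "torque": the same for the moment, N m; "width": opening from 0.0 (shut) to 1.0 (fully open); "grasp_force": force on a finger pad.
Only numpy, scipy, OpenCV 4.12 (cv2) and the standard library are available. Lean on these libraries where they do the work, as an engineer would, in place of code of your own. Each camera call takes 0.05 s, during which the arm holds its last target. There are 200 camera calls.

## Task

The wooden trivet on the gluing board still lacks two of its four slats: find the two empty places and lay a spare slat in each, down on the notch floors, leaving the slats already set in theirs. Then work the ratchet clamp by its trigger, squeeze after squeeze, until its jaw has pushed the loose near rail fully home onto the slats and the orange cushion is pressed firmly against that rail, but never squash the cushion nearly flat into the jaw. Finish while still holding the trigger squeezed, so that the trivet stays clamped, and leave the mug, the jam jar and the scissors undisturbed.

Things in the scene. Friction and masses are not known exactly. Their poses are not given: they have to be found in the camera images.
- clamp: Fixed plywood gluing board (374 x 182 x 12 mm) with a dark ratchet clamp at one end and a wooden stop at the other. Origin on the worktop (z = 0) under the clamp rod's axis; +x: the way the jaw is pushed, to the stop; +y: the side where grip and trigger stick out (roughly to the robot); z up. Offsets given below for other things are in this frame.
- far_rail (a point): The trivet's far rail: pale wood 30 x 166 x 26 mm, fixed on the board against the stop, x = 138 to 168 mm, top at z = 38 mm. This point: middle of its underside. Four notches, 20 mm wide in y, at y = -66, -22, 22, 66 mm, open above and to -x, 20 mm deep in x, floor at z = 20 mm, closed by a 10 mm end wall. A slat lies across in one notch of each rail.
- near_rail: Loose near rail: mirror image of the far rail (notches to +x), flat on the board between jaw and slats. Origin: middle of its underside; axes as the clamp's. Starts at x = 41 to 45 mm, its notch end walls then 118 to 122 mm from the far rail's: 8 to 12 mm of play for a 110 mm slat. Fully home on the slats it is at x = 53 mm.
- slat_a: One of two slats already set in the trivet (places vary): mid-brown wooden bar, 110 mm long (its x), 16 mm wide (y), 18 mm high, lower edges stepped in 2 mm, 40 g. Origin: middle of its underside. Set, its underside is at z = 20 mm, its top at 38 mm, level with the rails.
- slat_b: The other slat already set; same as slat_a.
- slat_c: Spare slat lying flat on the free worktop; same size, axes and origin as slat_a. All slats are alike: either spare fits either place.
- slat_d: The other spare slat; same as slat_c.
- notch0 (a point): Place 0 of four for a slat (y = -66 mm), whether empty or taken: where a slat's origin is once the trivet is fully clamped (x = 103 mm, z = 20 mm); axes as the clamp's. To lay a slat in before clamping aim at x = 98 mm, which leaves play at both ends.
- notch1 (a point): Place 1 of four for a slat (y = -22 mm), whether empty or taken: where a slat's origin is once the trivet is fully clamped (x = 103 mm, z = 20 mm); axes as the clamp's. To lay a slat in before clamping aim at x = 98 mm, which leaves play at both ends.
- notch2 (a point): Place 2 of four for a slat (y = 22 mm), whether empty or taken: where a slat's origin is once the trivet is fully clamped (x = 103 mm, z = 20 mm); axes as the clamp's. To lay a slat in before clamping aim at x = 98 mm, which leaves play at both ends.
- notch3 (a point): Place 3 of four for a slat (y = 66 mm), whether empty or taken: where a slat's origin is once the trivet is fully clamped (x = 103 mm, z = 20 mm); axes as the clamp's. To lay a slat in before clamping aim at x = 98 mm, which leaves play at both ends.
- trigger: Orange trigger lever in front (+x) of the grip, 100 mm long from its pivot, 10 mm thick, z = 19 to 41 mm. Origin: the pivot, at x = -120, y = 54, z = 30 mm; axes as the clamp's when released. Turns about z, 0 (released) to 0.40 rad (squeezed), the free end swinging to -x. A spring takes it back when let go (3 to 6 N, 50 mm from the pivot).
- trigger_grip (a point): On the trigger, 50 mm from the pivot, z = 32 mm, where to squeeze; moves from x = -110 (released) to -130 mm (squeezed), y = 103 mm. Finger one in front (+x) of the trigger, the other behind (-x) the grip, from above: 57 mm over both released, 37 mm squeezed.
- handle_grip (a point): Middle of the fixed grip (22 mm thick, 106 mm long, z = 16 to 44 mm; leans 0.2 rad, outer end to -x), at x = -150, y = 104, z = 32 mm. Squeezed home, the trigger is 4 mm from it and parallel. As the grip cannot move, fingers that close evenly do best with the TCP at x = -143 mm: opened to 78 mm they let the trigger fully back, closed to 37 mm it is home.
- jaw (a joint): Advance of toothed rod and jaw along +x, 0 to 0.08 m; starts at 0 to about 0.013. The untouched cushion's face is at x = -5 mm + this. A full squeeze pushes it on by two 7 mm teeth, a short one by one or none; the trigger must then go back to take the next teeth. A second pawl holds the rod meanwhile, but it can slip back up to one tooth.
- cushion (a joint): How far the orange rubber cushion (52 x 21 mm face, 15 mm out of its dark steel cup on the jaw) is pressed in: 0 untouched to 0.016 m flat; 5 N per mm. Firm is 0.002 to 0.012, which 20 to 40 N on the trigger gives: the jaw pushes 1.25 times the force on the trigger at trigger_grip, less its spring and 3 N of friction.
- mug_blue: White mug with dark dots, 82 x 117 x 91 mm, to be left alone. Origin under its middle.
- jam_jar: Jam jar with a yellow lid, 66 mm across, 100 mm high, to be left alone. Origin under its middle.
- scissors: Blue-handled scissors lying flat, 87 x 199 x 9 mm, to be left alone. Origin at the middle.
There are look-alikes about, which are no part of the job. Leave any red look-alike of the slat_c alone.

How it is judged:
On the way, in this order (a step that is already met when the one before it is completed fails the run):
1. all four slats lie in their notches, let go, before the clamp presses on the trivet ((horizontal distance between slat_a and notch0 below 0.016 m or horizontal distance between slat_a and notch1 below 0.016 m or horizontal distance between slat_a and notch2 below 0.016 m or horizontal distance between slat_a and notch3 below 0.016 m) and z of each of slat_a, slat_b, slat_c, slat_d in the frame of clamp below 0.025 m and angle between each of slat_a, slat_b, slat_c, slat_d's own z axis and vertical below 0.06 rad and angle between the x axis of each of slat_a, slat_b, slat_c, slat_d and the x axis of clamp, either way round below 0.08 rad and (horizontal distance between slat_b and notch0 below 0.016 m or horizontal distance between slat_b and notch1 below 0.016 m or horizontal distance between slat_b and notch2 below 0.016 m or horizontal distance between slat_b and notch3 below 0.016 m) and (horizontal distance between slat_c and notch0 below 0.016 m or horizontal distance between slat_c and notch1 below 0.016 m or horizontal distance between slat_c and notch2 below 0.016 m or horizontal distance between slat_c and notch3 below 0.016 m) and (horizontal distance between slat_d and notch0 below 0.016 m or horizontal distance between slat_d and notch1 below 0.016 m or horizontal distance between slat_d and notch2 below 0.016 m or horizontal distance between slat_d and notch3 below 0.016 m) and contact force between the fingers and slat_a below 0.3 N and contact force between the fingers and slat_b below 0.3 N and contact force between the fingers and slat_c below 0.3 N and contact force between the fingers and slat_d below 0.3 N and value of joint cushion below 0.0008 m and x of near_rail in the frame of clamp below 0.0495 m), for 0.2 s.
2. the trigger has been squeezed until the near rail is home and the cushion presses firmly (value of joint cushion between 0.002 and 0.012 m and x of near_rail in the frame of clamp above 0.0505 m and angle between the x axis of near_rail and the x axis of clamp, either way round below 0.03 rad and contact force between the fingers and trigger above 6 N), for 0.2 s.
At the end, for the whole second after the job is handed in: All four slats flat on the notch floors (within 5 mm, 0.06 rad), one in each place within 7 mm; near rail home within 2.5 mm and square; cushion pressed in 2 to 12 mm (10 to 60 N); the fingers still push on the trigger with more than 6 N (all of step 2 and (horizontal distance between slat_a and notch0 below 0.007 m or horizontal distance between slat_a and notch1 below 0.007 m or horizontal distance between slat_a and notch2 below 0.007 m or horizontal distance between slat_a and notch3 below 0.007 m) and z of each of slat_a, slat_b, slat_c, slat_d in the frame of clamp below 0.025 m and angle between each of slat_a, slat_b, slat_c, slat_d's own z axis and vertical below 0.06 rad and angle between the x axis of each of slat_a, slat_b, slat_c, slat_d and the x axis of clamp, either way round below 0.08 rad and (horizontal distance between slat_b and notch0 below 0.007 m or horizontal distance between slat_b and notch1 below 0.007 m or horizontal distance between slat_b and notch2 below 0.007 m or horizontal distance between slat_b and notch3 below 0.007 m) and (horizontal distance between slat_c and notch0 below 0.007 m or horizontal distance between slat_c and notch1 below 0.007 m or horizontal distance between slat_c and notch2 below 0.007 m or horizontal distance between slat_c and notch3 below 0.007 m) and (horizontal distance between slat_d and notch0 below 0.007 m or horizontal distance between slat_d and notch1 below 0.007 m or horizontal distance between slat_d and notch2 below 0.007 m or horizontal distance between slat_d and notch3 below 0.007 m)); the arm keeps its last pose, push and grip.
It fails at once if the cushion is squashed nearly flat (pressed in more than 13.5 mm) (value of joint cushion above 0.0135 m).
It fails at once if the mug, the jam jar or the scissors are moved by more than 30 mm (distance of any of mug_blue, jam_jar, scissors from where it was at the start of the episode above 0.03 m).
It fails at once if a slat already set is taken out of its place (moved by more than 30 mm) (distance of any of slat_a, slat_b from where it was at the start of the episode above 0.03 m).
It also fails if it takes over 67 s, if anything falls off the work surface, if the arm or the gripper's body presses on something with over 40 N, if the wrist force passes 120 N, or if a joint passes its speed limit or range.

## Working session

There is one attempt and no reset: what is moved stays moved. The work goes in short steps, Python scripts to look and compute and a tool call to move; the robot and the scene stay as the last step left them, time stands still between calls to the robot, and variables do not carry over. Pictures are saved under pics/ and viewed, at most 10 in all, crops included, and the job is handed in when it is done.

Besides the shell and the picture viewer there is one more tool, called after "Request:" as name(argument=value, ...) on one line, values as JSON. arm_command: Moves the arm, as the interface text tells. Its arguments: {"type":"object","properties":{"increments":{"type":"array","items":{"type":"array","items":{"type":"number"}}},"fingers":{"type":"number"},"force":{"type":"number"}},"required":["increments"]}

```bash
mkdir -p pics; ls; cat > h.py <<'E'
import numpy as np, cv2
from workcell import r, optics
def cap(n):
    c=optics.capture(n); return c
def save(c,name,crop=None,scale=1):
    im=cv2.cvtColor(c["frame"],cv2.COLOR_RGB2BGR)
    if crop: x0,y0,x1,y1=crop; im=im[y0:y1,x0:x1]
    if scale!=1: im=cv2.resize(im,None,fx=scale,fy=scale,interpolation=cv2.INTER_CUBIC)
    cv2.imwrite("pics/"+name,im)
def ray(c,u,v,z):
    R=cv2.Rodrigues(np.array(c["rvec"],float))[0]; t=np.array(c["tvec"],float).ravel()
    o=-R.T@t; d=R.T@np.array([(u-c["cx"])/c["fx"],(v-c["cy"])/c["fy"],1])
    return o+d*(z-o[2])/d[2]
def proj(c,P):
    K=np.array([[c["fx"],0,c["cx"]],[0,c["fy"],c["cy"]],[0,0,1.]])
    return cv2.projectPoints(np.array(P,float).reshape(-1,3),np.array(c["rvec"],float),np.array(c["tvec"],float),K,None)[0].reshape(-1,2)
E
python3 - <<'E'
from h import *
for n in("scene","top"):
    c=cap(n); save(c,n+"1.png")
    R=cv2.Rodrigues(np.array(c["rvec"],float))[0]; print(n,c["fx"],-R.T@np.array(c["tvec"]).ravel(), R[2])
s=r.get_state(); print(s)
E
```

```text
pics
scene 507.30241790802995 [-0.24890459  1.07438005  0.67874559] [ 0.57328721 -0.68330257 -0.45214972]
top 502.4224925380378 [0.24791631 0.1108456  1.53818054] [ 0.19294955  0.00121545 -0.98120793]
{'t': 0.1, 'joint_positions': array([-1.35148471e+00,  2.07318663e-01,  1.54276293e+00,  3.64897257e-05,
        1.39351200e+00, -1.50485549e-01]), 'joint_velocities': array([-0.00093997, -0.001908  , -0.00303909, -0.00100174, -0.00012614,
        0.00187219]), 'tau': array([-6.53520033e-05, -3.71862102e+01, -2.82292503e+01,  7.00559886e-02,
        3.11319844e-02, -4.71709336e-05]), 'eef_pos': array([ 0.20768048, -0.53546417,  0.22323889]), 'tool_rot': array([-3.13961971e+00, -3.35476875e-04,  3.69790362e-01]), 'force': array([-0.53064211, -0.15734273,  0.45827882]), 'torque': array([-0.01319898, -0.01395951,  0.10977194]), 'grasp_force': 0.0, 'width': 0.9980795518907231}
```

View pics/top1.png

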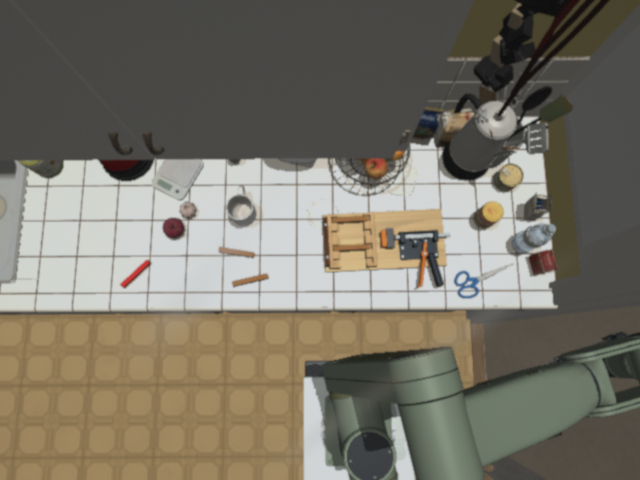

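View pics/scene1.png

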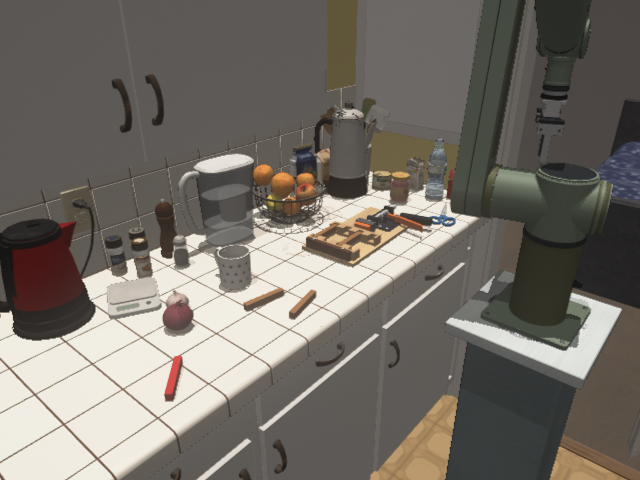

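The top view shows the board at (323–446, 210–272) with its stop on the left and clamp on the right. Candidates for a spare slat are brown bar (237,252), brown bar (250,280), the red look-alike (136,273), and the bars set in the trivet at about (349,218) and (349,247). I choose the two brown bars on the free worktop and check them in a crop.

```bash
python3 - <<'E'
from h import *
c=cap("top")
save(c,"crop1.png",(215,200,455,300),3.3)
im=c["frame"]; hsv=cv2.cvtColor(im,cv2.COLOR_RGB2HSV)
for p in [(237,252),(250,280),(136,273),(430,262),(383,262),(349,218),(349,232)]: print(p,hsv[p[1],p[0]])
roi=np.zeros(im.shape[:2],np.uint8); roi[240:295,210:275]=1
m=((hsv[...,1]>70)&(roi>0)).astype(np.uint8)
cs,_=cv2.findContours(m,0,2)
for k in cs:
    if cv2.contourArea(k)>60:
        b=cv2.minAreaRect(k); box=cv2.boxPoints(b)
        P=np.array([ray(c,u,v,0.014) for u,v in box])
        e=[P[1]-P[0],P[2]-P[1]]; L=[np.linalg.norm(a) for a in e]; a=e[int(np.argmax(L))]
        print(b[0],"ctr",P.mean(0).round(4),"L",np.round(L,4),"yaw",np.degrees(np.arctan2(a[1],a[0])).round(1))
E
```

```text
(237, 252) [ 13  92 160]
(250, 280) [ 14 138 151]
(136, 273) [  1 186 192]
(430, 262) [98 27 38]
(383, 262) [ 19  95 210]
(349, 218) [ 15 138 155]
(349, 232) [ 18  95 209]
(249.94119262695312, 279.76470947265625) ctr [0.4348 0.3214 0.014 ] L [0.106 0.015] yaw -76.1
(236.4017333984375, 252.13870239257812) ctr [0.5206 0.3651 0.014 ] L [0.0128 0.1045] yaw -99.2
```

View pics/crop1.png

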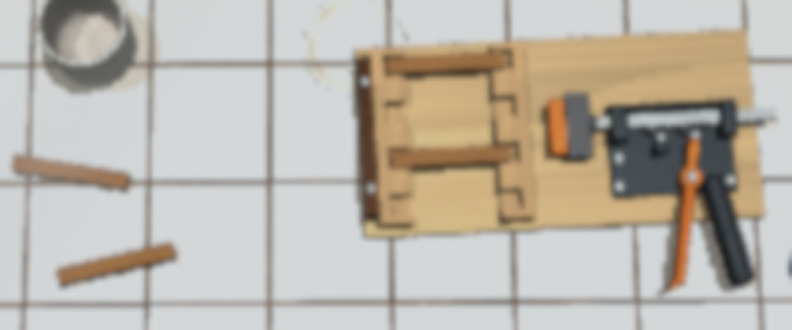

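The crop confirms two plain brown bars as spares. The set slats sit in places 0 (crop y 62) and 2 (155), so places 1 and 3 are empty. I'll look closer at the trivet in both views to get its pose.

```bash
python3 - <<'E'
from h import *
t=cap("top"); s=cap("scene")
a=cv2.resize(t["frame"][205:277,318:400],None,fx=5,fy=5,interpolation=cv2.INTER_CUBIC)   # 410x360
b=cv2.resize(s["frame"][203:265,300:460],None,fx=5,fy=5,interpolation=cv2.INTER_CUBIC)  # 800x310
d=cv2.resize(t["frame"][240:290,213:283],None,fx=5,fy=5,interpolation=cv2.INTER_CUBIC)[:240,:350]
out=np.zeros((600,800,3),np.uint8)
a=cv2.resize(a,(325,285)); out[:285,:325]=a; out[:240,400:750]=d; out[290:600]=b
cv2.imwrite("pics/comp.png",out[...,::-1])
im=t["frame"]; hsv=cv2.cvtColor(im,cv2.COLOR_RGB2HSV)
m=((hsv[...,1]>55)).astype(np.uint8)
# board edge: lower edge rows per column, upper edge per column (subpixel on saturation)
S=cv2.GaussianBlur(hsv[...,1],(3,3),0).astype(float)
def cross(line,lo,hi,th,rev):
    idx=range(hi,lo,-1) if rev else range(lo,hi)
    st=-1 if rev else 1
    for i in idx:
        if line[i]<th<=line[i+st]: return i+st*(th-line[i])/(line[i+st]-line[i])
    return None
bot=[(u,cross(S[:,u],255,285,50,True)) for u in range(330,412,4)]
top=[(u,cross(S[:,u],200,225,50,False)) for u in range(326,444,6)]
rt=[(cross(S[v,:],430,460,50,True),v) for v in range(214,262,4)]
lf=[(cross(S[v,:],310,340,50,False),v) for v in range(218,268,4)]
for n,l in(("bot",bot),("top",top),("rt",rt),("lf",lf)):
    print(n,[(round(float(x),1),round(float(y),1)) for x,y in l if x and y])
E
```

```text
bot [(330.0, 271.3), (334.0, 271.5), (338.0, 271.0), (342.0, 270.5), (346.0, 270.3), (350.0, 270.3), (354.0, 270.1), (358.0, 269.8), (362.0, 269.4), (366.0, 269.3), (370.0, 269.6), (374.0, 269.2), (378.0, 268.8), (382.0, 268.4), (386.0, 268.4), (390.0, 268.3), (394.0, 268.2), (398.0, 268.1), (402.0, 267.8), (406.0, 267.5), (410.0, 267.3)]
top [(326.0, 214.4), (332.0, 213.5), (338.0, 213.8), (344.0, 213.5), (350.0, 213.2), (356.0, 212.9), (362.0, 212.6), (368.0, 211.7), (374.0, 211.9), (380.0, 211.6), (386.0, 211.4), (392.0, 211.0), (398.0, 210.7), (404.0, 209.8), (410.0, 210.2), (416.0, 209.8), (422.0, 209.6), (428.0, 209.2), (434.0, 209.0), (440.0, 208.8)]
rt [(440.9, 214.0), (441.9, 218.0), (441.8, 222.0), (442.2, 226.0), (442.5, 230.0), (443.4, 238.0), (443.9, 242.0), (444.3, 246.0), (444.6, 250.0), (445.4, 254.0), (445.5, 258.0)]
lf [(322.3, 218.0), (322.9, 222.0), (323.7, 226.0), (322.9, 230.0), (323.1, 234.0), (323.5, 238.0), (323.6, 242.0), (323.8, 246.0), (323.9, 250.0), (324.1, 254.0), (327.2, 258.0), (324.7, 262.0), (325.0, 266.0)]
```

View pics/comp.png

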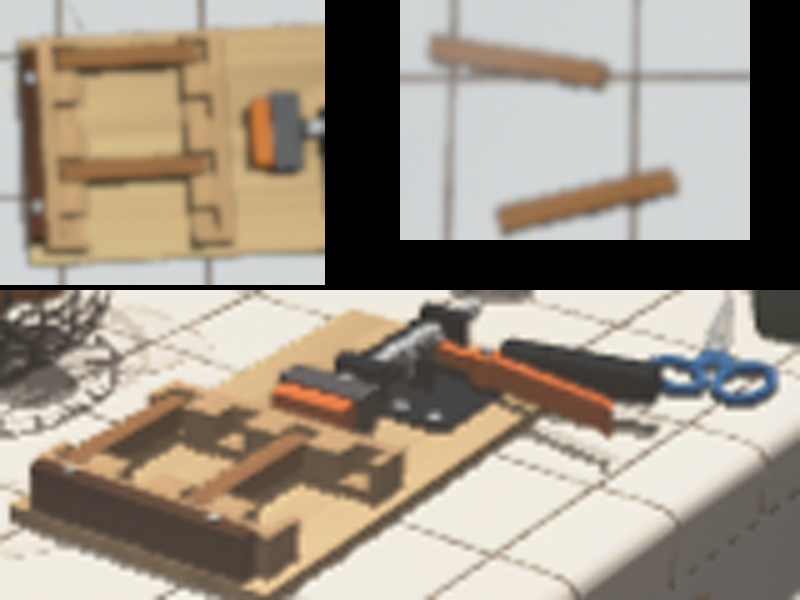

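The views confirm places 1 and 3 empty (scene notches at composite (215,430) and (370,470)), and set slats in 0 and 2. I'll now compute the clamp frame from board edges, rail/stop boundary and the clamp parts.

```bash
cat > pose.py <<'E'
from h import *
t=cap("top"); im=t["frame"]; hsv=cv2.cvtColor(im,cv2.COLOR_RGB2HSV)
S=cv2.GaussianBlur(hsv[...,1],(3,3),0).astype(float)
def cross(line,lo,hi,th,rev):
    st=-1 if rev else 1
    for i in (range(hi,lo,-1) if rev else range(lo,hi)):
        if line[i]<th<=line[i+st]: return i+st*(th-line[i])/(line[i+st]-line[i])
def fit(px,z):
    P=np.array([ray(t,u,v,z)[:2] for u,v in px if u is not None and v is not None])
    for _ in range(3):
        vx,vy,x0,y0=cv2.fitLine(P.astype(np.float32),cv2.DIST_HUBER,0,.01,.01).ravel()
        d=(P-[x0,y0])@[-vy,vx]; P=P[np.abs(d)<max(.0012,2*np.std(d))]
    return np.array([x0,y0]),np.array([vx,vy]),np.std(d)
B=fit([(u,cross(S[:,u],255,285,50,True)) for u in range(330,412,2)],0.0)
T=fit([(u,cross(S[:,u],200,225,50,False)) for u in range(384,444,2)],0.012)
R=fit([(cross(S[v,:],430,460,50,True),v) for v in range(214,262,2)],0.012)
L=fit([(cross(S[v,:],310,340,50,False),v) for v in range(216,270,2)],0.012)
for n,l in zip("BTRL",(B,T,R,L)): print(n,l[0].round(4),np.degrees(np.arctan2(l[1][1],l[1][0])).round(2),l[2].round(4))
E
python3 - <<'E'
from pose import *
# unify directions: clamp x ~ world +y
def un(v,ref): return v if v@ref>0 else -v
ex=un(B[1],np.array([0,1]))+un(T[1],np.array([0,1])); 
ey=un(R[1],np.array([-1,0]))+un(L[1],np.array([-1,0])); 
print("ang x",np.degrees(np.arctan2(ex[1],ex[0])),"ang y",np.degrees(np.arctan2(ey[1],ey[0])))
ex=ex+np.array([ey[1],-ey[0]])*.5; ex/=np.linalg.norm(ex); ey=np.array([-ex[1],ex[0]])
print("ex",ex,"ey",ey,"width",(B[0]-T[0])@ey,"len",(L[0]-R[0])@ex)
O=ex*((L[0]@ex+R[0]@ex)/2)+ey*((B[0]@ey+T[0]@ey)/2)
print("board centre",O)
np.savez("b.npz",ex=ex,ey=ey,O=O)
def loc(u,v,z): 
    p=ray(t,u,v,z)[:2]-O; return np.array([p@ex,p@ey])
# cushion orange, trigger orange, slats, stop in board-centred frame
h,s,v=[hsv[...,i].astype(int) for i in range(3)]
org=((h<13)&(s>170)&(v>150)).astype(np.uint8)
sub=np.zeros_like(org); sub[200:300,320:460]=1
for nm,m,z in(("orange",org&sub,.032),("brown",((s>115)&(v>90)&(v<175)&(h>8)).astype(np.uint8)&sub,.038),("stop",((s>60)&(v<105)).astype(np.uint8)&sub,.038)):
    for k in cv2.findContours(m,0,2)[0]:
        if cv2.contourArea(k)>15:
            P=np.array([loc(a,b,z) for a,b in k.reshape(-1,2)])
            print(nm,cv2.contourArea(k),(P.min(0)*1e3).round(1),(P.max(0)*1e3).round(1))
# profiles in clamp x along y=44 (between slats) over rails; and across y
import sys
q=lambda x,y,z:proj(t,np.r_[O+ex*x+ey*y,z])[0]
V=im.astype(np.float32).sum(2)/3
def prof(pts): 
    m=np.array(pts,np.float32); return cv2.remap(V,m[:,0].reshape(1,-1),m[:,1].reshape(1,-1),1).ravel().round().astype(int)
print("x prof y=44"); xs=np.arange(10,200,4); print(list(zip(xs.tolist(),prof([q(x/1e3,.044,.038) for x in xs]).tolist())))
ys=np.arange(-100,101,4)
for X in(.145,.04): print("y prof",X,list(zip(ys.tolist(),prof([q(X,y/1e3,.038) for y in ys]).tolist())))
E
```

```text
B [ 0.4671 -0.0495] -87.51 0.0005
T [ 0.6515 -0.1756] -87.42 0.0002
R [ 0.5823 -0.2746] 2.67 0.0003
L [0.5414 0.0956] 2.51 0.0004
ang x 92.53149 ang y -177.40938
ex [-0.04451213  0.9990089 ] ey [-0.9990089  -0.04451213] width 0.17859152 len 0.37163624
board centre [ 0.55826515 -0.08964381]
brown 156.0 [48.7 14.8] [158.9  32.2]
brown 28.0 [-125.1   19.1] [-88.7 152.1]
brown 139.5 [ 48.8 -73.1] [157.1 -56.4]
stop 18.0 [173.7  56.4] [185.3  78.2]
stop 70.0 [174.1 -42.8] [185.2  44.2]
x prof y=44
[(10, 168), (14, 170), (18, 169), (22, 169), (26, 165), (30, 157), (34, 155), (38, 156), (42, 155), (46, 159), (50, 162), (54, 159), (58, 139), (62, 114), (66, 149), (70, 170), (74, 173), (78, 173), (82, 174), (86, 174), (90, 174), (94, 174), (98, 174), (102, 174), (106, 175), (110, 174), (114, 174), (118, 174), (122, 175), (126, 175), (130, 175), (134, 174), (138, 163), (142, 155), (146, 156), (150, 161), (154, 162), (158, 158), (162, 156), (166, 155), (170, 136), (174, 106), (178, 105), (182, 88), (186, 86), (190, 116), (194, 161), (198, 178)]
y prof 0.145 [(-100, 208), (-96, 210), (-92, 211),
[... 442 characters left out ...]
58), (68, 163), (72, 164), (76, 161), (80, 151), (84, 125), (88, 132), (92, 160), (96, 176), (100, 203)]
y prof 0.04 [(-100, 170), (-96, 174), (-92, 179), (-88, 178), (-84, 170), (-80, 159), (-76, 141), (-72, 128), (-68, 127), (-64, 127), (-60, 131), (-56, 145), (-52, 156), (-48, 158), (-44, 156), (-40, 155), (-36, 152), (-32, 136), (-28, 122), (-24, 123), (-20, 122), (-16, 125), (-12, 140), (-8, 152), (-4, 156), (0, 155), (4, 156), (8, 153), (12, 135), (16, 122), (20, 121), (24, 120), (28, 126), (32, 140), (36, 154), (40, 156), (44, 156), (48, 155), (52, 151), (56, 137), (60, 124), (64, 121), (68, 122), (72, 130), (76, 142), (80, 141), (84, 112), (88, 131), (92, 158), (96, 163), (100, 200)]
```

```bash
cat >> h.py <<'E'
b=np.load("b.npz"); ex,ey=b["ex"],b["ey"]; O=b["O"]+.001*ex
YX=np.degrees(np.arctan2(ex[1],ex[0]))   # clamp x heading
def cw(x,y): return O+ex*x+ey*y
def cl(p): d=np.asarray(p)[:2]-O; return np.array([d@ex,d@ey])
def plan(pts,smax=.038,tmax=7.0):
    """pts: list of (x,y,z,yawdeg); prints tool increments from the measured pose"""
    s=r.get_state(); p=np.array(s["eef_pos"]); w=np.degrees(s["tool_rot"][2])
    print("t",round(s["t"],2),"at",p.round(4),round(w,2),"W",round(s["width"],3),"gf",round(s["grasp_force"],1),"F",np.round(s["force"],1))
    for q in pts:
        q=np.array(q,float); dw=(q[3]-w+180)%360-180; d=q[:3]-p
        n=int(max(1,np.ceil(np.linalg.norm(d)/smax),np.ceil(abs(dw)/tmax)))
        rows=[]
        for i in range(n):
            a=np.radians(w); e=p+d*0+ (q[:3]-p)/(n-i)
            g=e-p; x=round(float(g@[np.cos(a),np.sin(a),0]),3); y=round(float(g@[np.sin(a),-np.cos(a),0]),3); z=round(float(-g[2]),3)
            tw=round(-dw/n,1)
            p=p+x*np.array([np.cos(a),np.sin(a),0])+y*np.array([np.sin(a),-np.cos(a),0])+[0,0,-z]; w-=tw
            rows.append([x,y,z,tw])
        print("->",q.round(4).tolist(),n); 
        for i in range(0,n,5): print("  ",str(rows[i:i+5]).replace(" ",""))
S1=(.4354,.3221,103.9); S2=(.5215,.366,80.8)
E
python3 - <<'E'
from h import *
print(YX,cw(.098,-.022),cw(.098,.066),cw(-.143,.103))
plan([(.41,-.25,.2,60),(.4354,.3221,.15,103.9),(.4354,.3221,.03,103.9)])
E
```

```text
92.55119 [0.57583666 0.01023734] [0.48792386 0.00632027] [ 0.46168795 -0.23608783]
t 0.3 at [ 0.2078 -0.5359  0.2238] 21.19 W 1.003 gf 0.0 F [-0.2 -0.6 -0.4]
-> [0.41, -0.25, 0.2, 60.0] 10
   [[0.029,-0.019,0.002,np.float64(-3.9)],[0.03,-0.017,0.002,np.float64(-3.9)],[0.032,-0.015,0.002,np.float64(-3.9)],[0.033,-0.013,0.003,np.float64(-3.9)],[0.033,-0.011,0.002,np.float64(-3.9)]]
   [[0.034,-0.009,0.003,np.float64(-3.9)],[0.035,-0.006,0.002,np.float64(-3.9)],[0.035,-0.004,0.003,np.float64(-3.9)],[0.035,-0.001,0.002,np.float64(-3.9)],[0.035,0.0,0.003,np.float64(-3.9)]]
-> [0.4354, 0.3221, 0.15, 103.9] 16
   [[0.032,-0.016,0.003,np.float64(-2.7)],[0.033,-0.015,0.003,np.float64(-2.7)],[0.033,-0.013,0.003,np.float64(-2.7)],[0.034,-0.012,0.003,np.float64(-2.7)],[0.034,-0.01,0.003,np.float64(-2.7)]]
   [[0.035,-0.009,0.003,np.float64(-2.7)],[0.035,-0.007,0.003,np.float64(-2.7)],[0.035,-0.005,0.003,np.float64(-2.7)],[0.036,-0.004,0.003,np.float64(-2.7)],[0.036,-0.002,0.003,np.float64(-2.7)]]
   [[0.036,-0.0,0.003,np.float64(-2.7)],[0.035,0.002,0.003,np.float64(-2.7)],[0.036,0.003,0.003,np.float64(-2.7)],[0.035,0.005,0.004,np.float64(-2.7)],[0.035,0.006,0.003,np.float64(-2.7)]]
   [[0.035,0.008,0.004,np.float64(-2.7)]]
-> [0.4354, 0.3221, 0.03, 103.9] 4
   [[-0.0,0.0,0.03,np.float64(-0.1)],[-0.0,0.0,0.03,np.float64(-0.1)],[-0.0,0.0,0.03,np.float64(-0.1)],[-0.0,0.0,0.03,np.float64(-0.1)]]
```

Request:
arm_command(increments=[[0.029,-0.019,0.002,-3.9],[0.03,-0.017,0.002,-3.9],[0.032,-0.015,0.002,-3.9],[0.033,-0.013,0.003,-3.9],[0.033,-0.011,0.002,-3.9]], fingers=0.5, force=20)

```text
t: 0.72
eef_pos: [0.3098, -0.3923, 0.213]
tool_rot: [-3.141, -0.0, 0.713]
force: [1.1, -0.6, 0.2]
width: 0.684
grasp_force: 0.0
```

Request:
arm_command(increments=[[0.034,-0.009,0.003,-3.9],[0.035,-0.006,0.002,-3.9],[0.035,-0.004,0.003,-3.9],[0.035,-0.001,0.002,-3.9],[0.035,0.0,0.003,-3.9]])

```text
t: 1.13
eef_pos: [0.4109, -0.2483, 0.2005]
tool_rot: [3.141, 0.0, 1.054]
force: [-0.2, -0.5, 0.5]
width: 0.501
grasp_force: 0.0
```

Request:
arm_command(increments=[[0.032,-0.016,0.003,-2.7],[0.033,-0.015,0.003,-2.7],[0.033,-0.013,0.003,-2.7],[0.034,-0.012,0.003,-2.7],[0.034,-0.01,0.003,-2.7]])

```text
t: 1.55
eef_pos: [0.4183, -0.0691, 0.1852]
tool_rot: [3.141, -0.0, 1.288]
force: [0.5, -0.9, 0.1]
width: 0.503
grasp_force: 0.0
```

Request:
arm_command(increments=[[0.035,-0.009,0.003,-2.7],[0.035,-0.007,0.003,-2.7],[0.035,-0.005,0.003,-2.7],[0.036,-0.004,0.003,-2.7],[0.036,-0.002,0.003,-2.7]])

```text
t: 1.97
eef_pos: [0.4253, 0.1103, 0.1704]
tool_rot: [3.141, -0.0, 1.524]
force: [0.7, 0.4, 0.1]
width: 0.499
grasp_force: 0.0
```

Request:
arm_command(increments=[[0.036,0.0,0.003,-2.7],[0.035,0.002,0.003,-2.7],[0.036,0.003,0.003,-2.7],[0.035,0.005,0.004,-2.7],[0.035,0.006,0.003,-2.7]])

```text
t: 2.38
eef_pos: [0.4333, 0.2882, 0.1541]
tool_rot: [3.141, 0.0, 1.76]
force: [0.4, -1.0, -0.1]
width: 0.498
grasp_force: 0.0
```

```bash
sed -i 's/tw=round(-dw\/n,1)/tw=round(float(-dw\/n),1)/' h.py; python3 - <<'E'
from h import *
plan([(*S1[:2],.09,S1[2]),(*S1[:2],.022,S1[2])])
# remeasure both slats (arm clear?) at z=.009
c=cap("top"); hsv=cv2.cvtColor(c["frame"],cv2.COLOR_RGB2HSV)
m=np.zeros(hsv.shape[:2],np.uint8); m[240:295,210:275]=(hsv[240:295,210:275,1]>70)
for k in cv2.findContours(m,0,2)[0]:
    if cv2.contourArea(k)>60: print(cv2.minAreaRect(k))
E
```

```text
t 2.38 at [0.4333 0.2882 0.1541] 100.84 W 0.498 gf 0.0 F [ 0.4 -1.  -0.1]
-> [0.4354, 0.3221, 0.09, 103.9] 2
   [[0.016,0.004,0.032,-1.5],[0.017,0.005,0.032,-1.5]]
-> [0.4354, 0.3221, 0.022, 103.9] 2
   [[-0.0,-0.0,0.034,-0.0],[-0.0,-0.0,0.034,-0.0]]
```

Very accurate tracking. Descend and grasp.

Request:
arm_command(increments=[[0.016,0.004,0.032,-1.5],[0.017,0.005,0.032,-1.5],[0,0,0.034,0],[0,0,0.024,0],[0,0,0.01,0]])

```text
t: 2.85
eef_pos: [0.4326, 0.3191, 0.0187]
tool_rot: [-3.134, 0.002, 1.81]
force: [-20.2, -6.4, 72.1]
width: 0.501
grasp_force: 38.7
```

Request:
arm_command(increments=[[0,0,0,0],[0,0,0,0],[0,0,0,0],[0,0,0,0],[0,0,0,0]], fingers=0, force=20)

```text
t: 3.27
eef_pos: [0.4368, 0.3207, 0.0232]
tool_rot: [3.139, -0.001, 1.809]
force: [1.0, -0.0, -0.9]
width: 0.18
grasp_force: 0.3
```

Request:
arm_command(increments=[[0,0,-0.02,0],[0,0,-0.038,0],[0,0,-0.038,0]])

```text
t: 3.52
eef_pos: [0.4342, 0.3195, 0.1179]
tool_rot: [-3.137, 0.001, 1.809]
force: [1.0, 0.3, -1.3]
width: 0.165
grasp_force: 20.0
```

```bash
python3 - <<'E'
from h import *
p=cw(.098,-.022)
plan([(*p,.12,YX),(*p,.06,YX)])
E
```

```text
t 3.52 at [0.4342 0.3195 0.1179] 103.67 W 0.165 gf 20.0 F [ 1.   0.3 -1.3]
-> [0.5758, 0.0102, 0.12, 92.5512] 9
   [[-0.037,0.007,-0.0,1.2],[-0.037,0.008,-0.0,1.2],[-0.037,0.009,-0.0,1.2],[-0.037,0.009,-0.0,1.2],[-0.036,0.01,-0.0,1.2]]
   [[-0.036,0.011,-0.001,1.2],[-0.036,0.012,-0.0,1.2],[-0.036,0.013,-0.001,1.2],[-0.035,0.013,-0.0,1.2]]
-> [0.5758, 0.0102, 0.06, 92.5512] 2
   [[0.0,0.0,0.03,0.2],[0.0,0.0,0.03,0.2]]
```

Request:
arm_command(increments=[[-0.037,0.007,0,1.2],[-0.037,0.008,0,1.2],[-0.037,0.009,0,1.2],[-0.037,0.009,0,1.2],[-0.036,0.01,0,1.2]])

```text
t: 3.93
eef_pos: [0.5146, 0.1467, 0.119]
tool_rot: [3.14, 0.0, 1.704]
force: [0.3, 0.4, -0.4]
width: 0.165
grasp_force: 20.0
```

Request:
arm_command(increments=[[-0.036,0.011,0,1.2],[-0.036,0.012,0,1.2],[-0.036,0.013,0,1.2],[-0.035,0.013,0,1.2],[0,0,0,0.3]])

```text
t: 4.35
eef_pos: [0.5808, 0.0046, 0.1194]
tool_rot: [3.137, 0.004, 1.609]
force: [-0.6, 0.8, 0.2]
width: 0.166
grasp_force: 20.0
```

```bash
python3 - <<'E'
from h import *
p=cw(.098,-.022)
plan([(*p,.07,YX)])
s=cap("scene"); t=cap("top")
a=cv2.resize(s["frame"][150:270,280:440],None,fx=5,fy=5,interpolation=cv2.INTER_CUBIC)
cv2.imwrite("pics/hold1.png",a[...,::-1])
P=np.array(r.get_state()["eef_pos"]); E3=np.r_[ex,0]
for dz in(-.023,-.005): print(((proj(s,[P+[0,0,dz]+E3*k for k in(-.055,.055)])-[280,150])*5).round(0).tolist())
E
```

```text
t 4.35 at [0.5808 0.0046 0.1194] 92.19 W 0.166 gf 20.0 F [-0.6  0.8  0.2]
-> [0.5758, 0.0102, 0.07, 92.5512] 2
   [[0.003,-0.002,0.025,-0.2],[0.003,-0.003,0.024,-0.2]]
[[343.0, 293.0], [232.0, 353.0]]
[[344.0, 265.0], [232.0, 324.0]]
```

View pics/hold1.png

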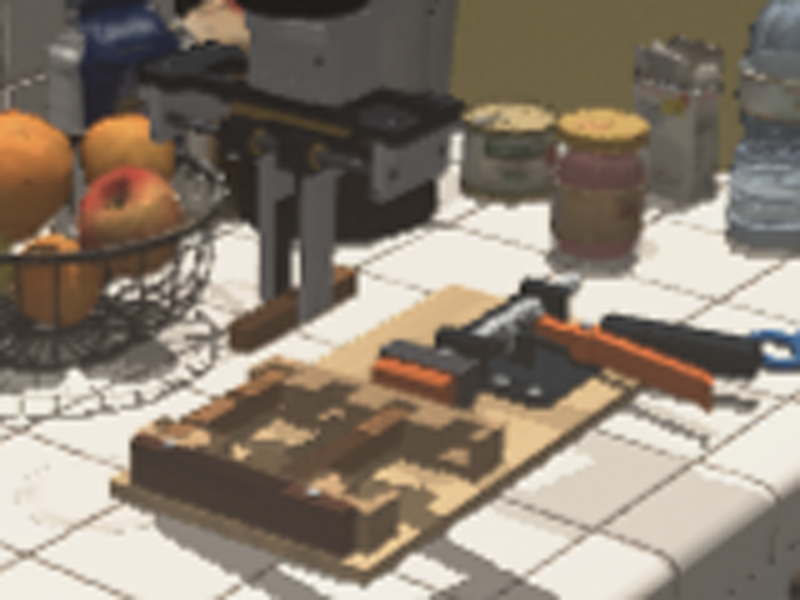

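The slat is held level between the fingers, (230–355, 270–350), matching the predicted position; lowering to just above the notches.

Request:
arm_command(increments=[[0.002,-0.002,0.025,-0.2],[0.002,-0.003,0.024,-0.2],[0,0,0,0],[0,0,0,0]])

```text
t: 4.78
eef_pos: [0.57, 0.0165, 0.0679]
tool_rot: [-3.137, -0.001, 1.625]
force: [0.0, -0.2, -0.3]
width: 0.168
grasp_force: 20.0
```

```bash
python3 - <<'E'
from h import *
p=cw(.0965,-.022)
plan([(*p,.055,YX)])
E
```

```text
t 4.78 at [0.57   0.0165 0.0679] 93.09 W 0.168 gf 20.0 F [ 0.  -0.2 -0.3]
-> [0.5759, 0.0087, 0.055, 92.5512] 1
   [[-0.008,0.005,0.013,0.5]]
```

Request:
arm_command(increments=[[0,0,0,0],[0,0,0,0]])

```text
t: 4.95
eef_pos: [0.5737, 0.0153, 0.0711]
tool_rot: [3.138, 0.001, 1.624]
force: [0.4, 0.3, 0.2]
width: 0.165
grasp_force: 20.0
```

```bash
python3 - <<'E'
from h import *
p=cw(.0965,-.022)
plan([(*p,.052,YX)])
E
```

```text
t 4.95 at [0.5737 0.0153 0.0711] 93.04 W 0.165 gf 20.0 F [0.4 0.3 0.2]
-> [0.5759, 0.0087, 0.052, 92.5512] 1
   [[-0.007,0.002,0.019,0.5]]
```

Request:
arm_command(increments=[[-0.007,0.002,0.008,0.5],[0,0,0.006,0],[0,0,0,0],[0,0,0,0],[0,0,0,0]])

```text
t: 5.37
eef_pos: [0.5765, 0.0071, 0.0557]
tool_rot: [3.138, 0.001, 1.614]
force: [5.0, -1.9, -3.5]
width: 0.167
grasp_force: 20.0
```

Request:
arm_command(increments=[[0,0,0,0],[0,0,0,0],[0,0,0,0]])

```text
t: 5.62
eef_pos: [0.5765, 0.0072, 0.0557]
tool_rot: [3.138, 0.001, 1.614]
force: [4.5, -2.0, -2.6]
width: 0.164
grasp_force: 20.0
```

Request:
arm_command(increments=[[0,0,0,0]])

```text
t: 5.7
eef_pos: [0.5765, 0.0072, 0.0557]
tool_rot: [3.138, 0.001, 1.614]
force: [4.4, -2.2, -3.0]
width: 0.167
grasp_force: 20.0
```

```bash
python3 - <<'E'
from h import *
p=cw(.0965,-.022)
plan([(*p,.05,YX)]); print(cl(r.get_state()["eef_pos"]))
E
```

```text
t 5.7 at [0.5765 0.0072 0.0557] 92.46 W 0.167 gf 20.0 F [ 4.4 -2.2 -3. ]
-> [0.5759, 0.0087, 0.05, 92.5512] 1
   [[0.002,-0.001,0.006,-0.1]]
[ 0.0948882  -0.02251407]
```

Request:
arm_command(increments=[[0.002,0.001,0.005,0],[0,0,0.005,0],[0,0,0,0],[0,0,0,0],[0,0,0,0]])

```text
t: 6.12
eef_pos: [0.5765, 0.0104, 0.0451]
tool_rot: [3.14, -0.0, 1.614]
force: [5.4, 0.6, -1.9]
width: 0.166
grasp_force: 20.0
```

```bash
python3 - <<'E'
from h import *
p=cw(.0965,-.022)
plan([(*p,.044,YX)]); print(cl(r.get_state()["eef_pos"]))
E
```

```text
t 6.12 at [0.5765 0.0104 0.0451] 92.47 W 0.166 gf 20.0 F [ 5.4  0.6 -1.9]
-> [0.5759, 0.0087, 0.044, 92.5512] 1
   [[-0.002,-0.001,0.001,-0.1]]
[ 0.09809499 -0.02262916]
```

Request:
arm_command(increments=[[0,0.001,0.002,0],[0,0,0,0],[0,0,0,0]])

```text
t: 6.37
eef_pos: [0.5766, 0.0104, 0.0435]
tool_rot: [-3.142, -0.0, 1.614]
force: [2.6, 1.0, 2.3]
width: 0.17
grasp_force: 20.0
```

Request:
arm_command(increments=[[0,0,0,0],[0,0,0,0],[0,0,0,0],[0,0,0,0]], fingers=0.3)

```text
t: 6.7
eef_pos: [0.5753, 0.0101, 0.0424]
tool_rot: [-3.139, -0.0, 1.614]
force: [-0.0, -0.2, -1.3]
width: 0.298
grasp_force: 0.0
```

Request:
arm_command(increments=[[0,0,-0.01,0],[0,0,-0.03,0],[0,0,-0.038,0],[0,0,0,0],[0,0,0,0]])

```text
t: 7.12
eef_pos: [0.5791, 0.0097, 0.1251]
tool_rot: [3.135, 0.001, 1.614]
force: [-0.1, 0.2, -1.2]
width: 0.304
grasp_force: 0.0
```

```bash
python3 - <<'E'
from h import *
plan([(*S2[:2],.10,S2[2]),(*S2[:2],.045,S2[2])])
E
```

```text
t 7.12 at [0.5791 0.0097 0.1251] 92.5 W 0.304 gf 0.0 F [-0.1  0.2 -1.2]
-> [0.5215, 0.366, 0.1, 80.8] 10
   [[0.036,-0.004,0.003,1.2],[0.036,-0.005,0.002,1.2],[0.036,-0.006,0.003,1.2],[0.035,-0.006,0.002,1.2],[0.035,-0.007,0.003,1.2]]
   [[0.035,-0.008,0.002,1.2],[0.035,-0.009,0.003,1.2],[0.035,-0.009,0.002,1.2],[0.035,-0.01,0.003,1.2],[0.034,-0.011,0.002,1.2]]
-> [0.5215, 0.366, 0.045, 80.8] 2
   [[0.0,-0.0,0.028,-0.2],[0.0,-0.0,0.027,-0.2]]
```

Request:
arm_command(increments=[[0.036,-0.004,0.003,1.2],[0.036,-0.005,0.002,1.2],[0.036,-0.006,0.003,1.2],[0.035,-0.006,0.002,1.2],[0.035,-0.007,0.003,1.2]], fingers=0.5)

```text
t: 7.53
eef_pos: [0.5466, 0.1892, 0.107]
tool_rot: [-3.139, 0.001, 1.508]
force: [0.9, -0.0, 0.7]
width: 0.501
grasp_force: 0.0
```

Request:
arm_command(increments=[[0.035,-0.008,0.002,1.2],[0.035,-0.009,0.003,1.2],[0.035,-0.009,0.002,1.2],[0.035,-0.01,0.003,1.2],[0.034,-0.011,0.002,1.0]])

```text
t: 7.95
eef_pos: [0.5176, 0.3671, 0.0945]
tool_rot: [-3.139, 0.002, 1.407]
force: [0.9, -0.0, -0.3]
width: 0.501
grasp_force: 0.0
```

Request:
arm_command(increments=[[0,0,0.025,0],[0,0,0.02,0],[0,0,0,0],[0,0,0,0],[0,0,0,0]])

```text
t: 8.37
eef_pos: [0.5195, 0.3657, 0.0514]
tool_rot: [-3.141, 0.0, 1.408]
force: [-0.1, 0.3, 1.1]
width: 0.504
grasp_force: 0.0
```

```bash
python3 - <<'E'
from h import *
plan([(*S2[:2],.024,S2[2])])
E
```

```text
t 8.37 at [0.5195 0.3657 0.0514] 80.66 W 0.504 gf 0.0 F [-0.1  0.3  1.1]
-> [0.5215, 0.366, 0.024, 80.8] 1
   [[0.001,0.002,0.027,-0.1]]
```

Request:
arm_command(increments=[[0.001,0.002,0.015,0],[0,0,0.01,0],[0,0,0.003,0],[0,0,0,0],[0,0,0,0]])

```text
t: 8.78
eef_pos: [0.5213, 0.3664, 0.0228]
tool_rot: [-3.141, 0.001, 1.408]
force: [-0.0, -0.4, 0.1]
width: 0.502
grasp_force: 0.0
```

Request:
arm_command(increments=[[0,0,0,0],[0,0,0,0],[0,0,0,0],[0,0,0,0],[0,0,0,0]], fingers=0, force=20)

```text
t: 9.2
eef_pos: [0.522, 0.3669, 0.0237]
tool_rot: [3.141, -0.001, 1.408]
force: [1.2, 1.0, 0.6]
width: 0.181
grasp_force: 0.2
```

Request:
arm_command(increments=[[0,0,0,0],[0,0,0,0]])

```text
t: 9.37
eef_pos: [0.522, 0.3669, 0.0237]
tool_rot: [3.141, -0.001, 1.408]
force: [0.7, -0.0, 1.2]
width: 0.167
grasp_force: 20.0
```

Request:
arm_command(increments=[[0,0,-0.02,0],[0,0,-0.035,0],[0,0,-0.02,0],[0,0,0,0],[0,0,0,0]])

```text
t: 9.78
eef_pos: [0.5224, 0.3673, 0.0997]
tool_rot: [3.139, -0.002, 1.408]
force: [0.1, 0.3, -0.7]
width: 0.163
grasp_force: 20.0
```

```bash
python3 - <<'E'
from h import *
p=cw(.098,.066)
plan([(*p,.105,YX)],.034)
# check slat 1 in place now the view is free
t=cap("top")
cv2.imwrite("pics/chk1.png",cv2.resize(t["frame"][200:290,215:400],None,fx=4,fy=4,interpolation=cv2.INTER_CUBIC)[...,::-1])
E
```

```text
t 9.78 at [0.5224 0.3673 0.0997] 80.69 W 0.163 gf 20.0 F [ 0.1  0.3 -0.7]
-> [0.4879, 0.0063, 0.105, 92.5512] 11
   [[-0.033,0.002,-0.0,-1.1],[-0.033,0.002,-0.001,-1.1],[-0.033,0.001,-0.0,-1.1],[-0.033,0.0,-0.001,-1.1],[-0.033,-0.0,-0.0,-1.1]]
   [[-0.033,-0.001,-0.001,-1.1],[-0.033,-0.002,-0.0,-1.1],[-0.033,-0.002,-0.001,-1.1],[-0.033,-0.003,-0.0,-1.1],[-0.032,-0.003,-0.001,-1.1]]
   [[-0.033,-0.004,-0.0,-1.1]]
```

View pics/chk1.png

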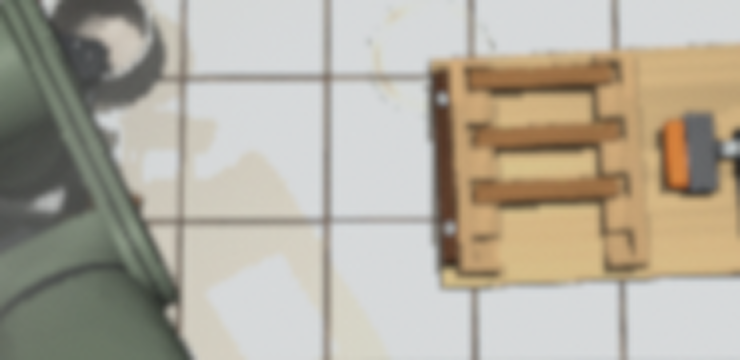

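Slat 1 lies in place 1 (crop (470–620, 135)), in line with its neighbours. Now the second slat to place 3.

Request:
arm_command(increments=[[-0.033,0.002,0,-1.1],[-0.033,0.002,-0.001,-1.1],[-0.033,0.001,0,-1.1],[-0.033,0,-0.001,-1.1],[-0.033,0,0,-1.1]])

```text
t: 10.25
eef_pos: [0.5035, 0.2006, 0.0976]
tool_rot: [-3.137, 0.001, 1.506]
force: [1.5, 0.1, -0.4]
width: 0.166
grasp_force: 20.0
```

Request:
arm_command(increments=[[-0.033,-0.001,-0.001,-1.1],[-0.033,-0.002,0,-1.1],[-0.033,-0.002,-0.001,-1.1],[-0.033,-0.003,0,-1.1],[-0.032,-0.003,-0.001,-1.1]])

```text
t: 10.67
eef_pos: [0.4877, 0.0374, 0.1007]
tool_rot: [-3.136, -0.001, 1.601]
force: [-0.5, -0.2, -0.1]
width: 0.172
grasp_force: 20.0
```

Request:
arm_command(increments=[[-0.033,-0.004,0,-0.9],[0,0,0.02,0],[0,0,0.01,0],[0,0,0,0],[0,0,0,0]])

```text
t: 11.08
eef_pos: [0.4852, 0.0066, 0.0712]
tool_rot: [-3.136, -0.001, 1.617]
force: [0.5, 0.9, -0.4]
width: 0.171
grasp_force: 20.0
```

Request:
arm_command(increments=[[0,0,0,0],[0,0,0,0],[0,0,0,0]])

```text
t: 11.33
eef_pos: [0.488, 0.0063, 0.0738]
tool_rot: [3.14, 0.0, 1.617]
force: [0.5, 0.7, -0.5]
width: 0.167
grasp_force: 20.0
```

```bash
python3 - <<'E'
from h import *
p=cw(.098,.066)
plan([(*p,.056,YX)]); print(cl(r.get_state()["eef_pos"]))
E
```

```text
t 11.33 at [0.488  0.0063 0.0738] 92.67 W 0.167 gf 20.0 F [ 0.5  0.7 -0.5]
-> [0.4879, 0.0063, 0.056, 92.5512] 1
   [[0.0,-0.0,0.018,0.1]]
[0.09797132 0.0659421 ]
```

Request:
arm_command(increments=[[0,0,0.01,0.1],[0,0,0.008,0],[0,0,0.006,0],[0,0,0,0],[0,0,0,0]])

```text
t: 11.75
eef_pos: [0.4885, 0.0057, 0.049]
tool_rot: [3.139, -0.0, 1.614]
force: [4.7, 1.2, -3.7]
width: 0.17
grasp_force: 20.0
```

Request:
arm_command(increments=[[0,0,0.004,0],[0,0,0.002,0],[0,0,0,0],[0,0,0,0],[0,0,0,0]])

```text
t: 12.17
eef_pos: [0.4885, 0.0055, 0.0436]
tool_rot: [3.139, 0.0, 1.614]
force: [5.1, 0.6, -0.8]
width: 0.171
grasp_force: 20.0
```

Request:
arm_command(increments=[[0,0.001,0.001,0],[0,0,0,0],[0,0,0,0]])

```text
t: 12.42
eef_pos: [0.4886, 0.0055, 0.0436]
tool_rot: [-3.141, 0.0, 1.614]
force: [0.5, 0.9, 10.1]
width: 0.166
grasp_force: 20.0
```

Request:
arm_command(increments=[[0,0,0,0],[0,0,0,0],[0,0,0,0],[0,0,0,0]], fingers=0.3)

```text
t: 12.75
eef_pos: [0.4868, 0.0058, 0.0414]
tool_rot: [-3.138, -0.0, 1.614]
force: [-0.1, -0.5, -1.0]
width: 0.298
grasp_force: 0.0
```

Request:
arm_command(increments=[[0,0,-0.01,0],[0,0,-0.03,0],[0,0,-0.038,0],[0,0,-0.03,0],[0,0,0,0]])

```text
t: 13.17
eef_pos: [0.4933, 0.0049, 0.1576]
tool_rot: [3.129, 0.003, 1.614]
force: [0.5, -0.4, 0.8]
width: 0.302
grasp_force: 0.0
```

```bash
python3 - <<'E'
from h import *
p=cw(-.143,.103)
print(cl(r.get_state()["eef_pos"]))
plan([(*p,.13,YX-90)],.034,6.5)
E
```

```text
[0.09633553 0.06072869]
t 13.17 at [0.4933 0.0049 0.1576] 92.5 W 0.302 gf 0.0 F [ 0.5 -0.4  0.8]
-> [0.4617, -0.2361, 0.13, 2.5512] 14
   [[-0.017,-0.003,0.002,6.4],[-0.017,-0.001,0.002,6.4],[-0.017,0.001,0.002,6.4],[-0.017,0.003,0.002,6.4],[-0.017,0.005,0.002,6.4]]
   [[-0.016,0.006,0.002,6.4],[-0.015,0.008,0.002,6.4],[-0.014,0.01,0.002,6.4],[-0.013,0.012,0.002,6.4],[-0.012,0.013,0.002,6.4]]
   [[-0.01,0.014,0.002,6.4],[-0.009,0.015,0.002,6.4],[-0.007,0.016,0.002,6.4],[-0.005,0.017,0.002,6.4]]
```

Request:
arm_command(increments=[[-0.017,-0.003,0.002,6.4],[-0.017,-0.001,0.002,6.4],[-0.017,0.001,0.002,6.4],[-0.017,0.003,0.002,6.4],[-0.017,0.005,0.002,6.4]], fingers=0.83)

```text
t: 13.58
eef_pos: [0.4771, -0.0805, 0.1399]
tool_rot: [-3.14, 0.0, 1.051]
force: [-0.0, -0.8, -0.6]
width: 0.621
grasp_force: 0.0
```

Request:
arm_command(increments=[[-0.016,0.006,0.002,6.4],[-0.015,0.008,0.002,6.4],[-0.014,0.01,0.002,6.4],[-0.013,0.012,0.002,6.4],[-0.012,0.013,0.002,6.4]])

```text
t: 14.0
eef_pos: [0.4658, -0.1665, 0.1299]
tool_rot: [-3.141, 0.001, 0.492]
force: [0.6, 0.4, 0.2]
width: 0.83
grasp_force: 0.0
```

Request:
arm_command(increments=[[-0.01,0.014,0.002,6.4],[-0.009,0.015,0.002,6.4],[-0.007,0.016,0.002,6.4],[-0.005,0.017,0.002,6.4],[0,0,0,0]])

```text
t: 14.42
eef_pos: [0.4563, -0.2375, 0.1218]
tool_rot: [3.141, 0.001, 0.045]
force: [0.3, 0.4, -0.3]
width: 0.829
grasp_force: 0.0
```

Request:
arm_command(increments=[[0,0,0,0],[0,0,0,0],[0,0,0,0]])

```text
t: 14.67
eef_pos: [0.457, -0.2342, 0.1221]
tool_rot: [-3.141, 0.0, 0.052]
force: [-0.7, 0.2, 0.6]
width: 0.829
grasp_force: 0.0
```

```bash
python3 - <<'E'
from h import *
plan([(*cw(-.143,.103),.07,YX-90)],.03,6.5); print(cl(r.get_state()["eef_pos"]))
t=cap("top"); cam=t
im=cv2.imread("pics/top1.png"); hsv=cv2.cvtColor(im,cv2.COLOR_BGR2HSV); h,s,v=[hsv[...,i].astype(int) for i in range(3)]
roi=np.zeros(h.shape,bool); roi[228:300,370:520]=1
for nm,m,z in(("orange",(h<14)&(s>150)&(v>120),.041),("black",(v<75)&(s<110),.044),("blue",(h>100)&(h<125)&(s>120),.005)):
    for k in cv2.findContours((m&roi).astype(np.uint8),0,2)[0]:
        if cv2.contourArea(k)>15:
            P=np.array([cl(ray(cam,a,b,z)) for a,b in k.reshape(-1,2)])*1e3
            o=[]
            for y in(60,80,100,120,140):
                q=P[np.abs(P[:,1]-y)<3]; 
                if len(q): o.append((y,q[:,0].min().round(),q[:,0].max().round()))
            print(nm,cv2.contourArea(k),P.min(0).round(),P.max(0).round(),o)
s=cap("scene"); out=np.zeros((600,800,3),np.uint8)
out[:300]=cv2.resize(s["frame"][195:270,290:490],(800,300),interpolation=cv2.INTER_CUBIC); out[300:]=cv2.resize(t["frame"][205:305,318:518],(600,300),interpolation=cv2.INTER_CUBIC).repeat(1,0)[:, :800] if False else np.pad(cv2.resize(t["frame"][205:305,318:518],(600,300),interpolation=cv2.INTER_CUBIC),((0,0),(0,200),(0,0)))
cv2.imwrite("pics/chk2.png",out[...,::-1])
E
```

```text
t 14.67 at [ 0.457  -0.2342  0.1221] 3.0 W 0.829 gf 0.0 F [-0.7  0.2  0.6]
-> [0.4617, -0.2361, 0.07, 2.5512] 2
   [[0.002,0.001,0.026,0.2],[0.003,0.001,0.026,0.2]]
[-0.14087876  0.10758452]
orange 71.0 [-125.   23.] [-92. 150.] [(60, np.float64(-125.0), np.float64(-109.0)), (80, np.float64(-108.0), np.float64(-105.0)), (100, np.float64(-106.0), np.float64(-106.0)), (120, np.float64(-98.0), np.float64(-98.0))]
orange 41.0 [ -4. -21.] [11. 26.] []
black 198.0 [-161.   52.] [-123.  153.] [(60, np.float64(-142.0), np.float64(-127.0)), (80, np.float64(-147.0), np.float64(-128.0)), (100, np.float64(-133.0), np.float64(-133.0)), (120, np.float64(-154.0), np.float64(-137.0)), (140, np.float64(-158.0), np.float64(-138.0))]
black 31.5 [-100.    9.] [-71.  37.] []
black 23.5 [-62.   5.] [-43.  23.] []
black 30.5 [-159.  -13.] [-129.   25.] []
blue 32.0 [-278.  126.] [-248.  160.] [(140, np.float64(-278.0), np.float64(-248.0))]
```

View pics/chk2.png

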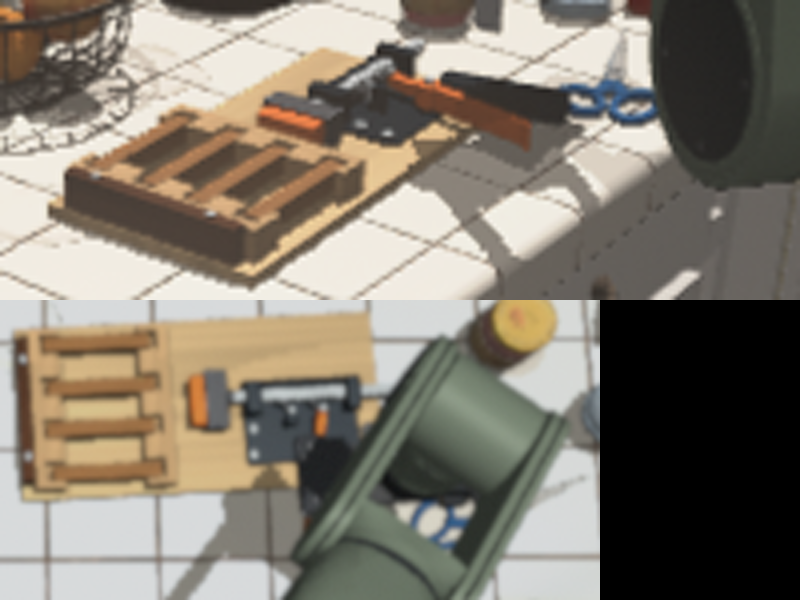

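All four slats lie in their notches (scene view, bars between (85,160) and (350,190)), and trigger/grip positions agree with the given geometry. Descending over trigger and grip.

Request:
arm_command(increments=[[0.002,0.001,0.022,0.2],[0.001,0.001,0.02,0.2],[0,0,0,0],[0,0,0,0],[0,0,0,0]], fingers=1.0)

```text
t: 15.18
eef_pos: [0.4607, -0.2369, 0.081]
tool_rot: [3.141, -0.001, 0.044]
force: [-0.1, -0.8, 0.4]
width: 1.004
grasp_force: 0.0
```

Request:
arm_command(increments=[[0,0,0,0],[0,0,0,0],[0,0,0,0]])

```text
t: 15.43
eef_pos: [0.4609, -0.2375, 0.0813]
tool_rot: [3.14, -0.002, 0.044]
force: [0.3, -0.5, -0.7]
width: 1.004
grasp_force: 0.0
```

```bash
python3 - <<'E'
from h import *
plan([(*cw(-.143,.104),.034,YX-90)],.025,6.5); print(cl(r.get_state()["eef_pos"]))
E
```

```text
t 15.43 at [ 0.4609 -0.2375  0.0813] 2.5 W 1.004 gf 0.0 F [ 0.3 -0.5 -0.7]
-> [0.4607, -0.2361, 0.034, 2.5512] 2
   [[-0.0,-0.001,0.024,-0.0],[-0.0,-0.0,0.023,-0.0]]
[-0.14434867  0.10381989]
```

Request:
arm_command(increments=[[0,-0.001,0.018,0],[0,0,0.016,0],[0,0,0.012,0],[0,0,0,0],[0,0,0,0]])

```text
t: 15.85
eef_pos: [0.4598, -0.2358, 0.0338]
tool_rot: [-3.141, 0.001, 0.043]
force: [-0.4, 0.1, 0.1]
width: 0.998
grasp_force: 0.0
```

Request:
arm_command(increments=[[0,0,0,0],[0,0,0,0],[0,0,0,0],[0,0,0,0],[0,0,0,0]], fingers=0.38, force=25)

```text
t: 16.27
eef_pos: [0.4596, -0.2341, 0.0345]
tool_rot: [-3.138, 0.001, 0.043]
force: [-1.6, 9.3, 8.0]
width: 0.685
grasp_force: 4.3
```

Request:
arm_command(increments=[[0,0,0,0],[0,0,0,0],[0,0,0,0],[0,0,0,0],[0,0,0,0]])

```text
t: 16.68
eef_pos: [0.4592, -0.2358, 0.0342]
tool_rot: [-3.141, 0.002, 0.045]
force: [-3.7, 2.2, 3.4]
width: 0.407
grasp_force: 24.7
```

```bash
cat > jaw.py <<'E'
from h import *
def jaw():
    t=cap("top"); plan([]); print("tcp",cl(r.get_state()["eef_pos"]).round(4))
    xs=np.arange(-40,70,1.); f=t["frame"]
    for y in(-.015,-.006):
        m=np.array([proj(t,np.r_[cw(x/1e3,y),.032])[0] for x in xs],np.float32)
        c=cv2.remap(f,m[:,0].reshape(1,-1),m[:,1].reshape(1,-1),1); h=cv2.cvtColor(c,cv2.COLOR_RGB2HSV)[0].astype(int)
        o=xs[(h[:,0]<14)&(h[:,1]>150)]; print("cushion x",o.min() if len(o) else None,o.max() if len(o) else None)
    m=np.array([proj(t,np.r_[cw(x/1e3,.044),.038])[0] for x in xs],np.float32)
    print("rail prof",cv2.remap(f,m[:,0].reshape(1,-1),m[:,1].reshape(1,-1),1)[0].mean(1).round().astype(int)[50:][::2].tolist())
    return t
if __name__=="__main__": jaw()
E
python3 jaw.py
```

```text
t 16.73 at [ 0.4592 -0.2358  0.0342] 2.55 W 0.404 gf 24.8 F [-6.2  2.   3.6]
tcp [-0.1426  0.1055]
cushion x 7.0 21.0
cushion x 7.0 22.0
rail prof [174, 174, 174, 174, 174, 174, 174, 171, 167, 162, 160, 158, 159, 159, 159, 159, 160, 161, 164, 165, 166, 165, 161, 152, 135, 123, 120, 143, 160, 172]
```

Full squeeze, jaw advanced to ~22 mm. Release and squeeze again.

Request:
arm_command(increments=[[0,0,0,0],[0,0,0,0],[0,0,0,0],[0,0,0,0],[0,0,0,0]], fingers=0.85)

```text
t: 17.15
eef_pos: [0.4606, -0.2362, 0.0341]
tool_rot: [3.141, -0.001, 0.043]
force: [-0.7, 0.8, -1.0]
width: 0.723
grasp_force: 0.9
```

Request:
arm_command(increments=[[0,0,0,0],[0,0,0,0],[0,0,0,0]])

```text
t: 17.4
eef_pos: [0.4614, -0.2364, 0.0345]
tool_rot: [3.141, -0.003, 0.043]
force: [1.2, 2.7, -1.3]
width: 0.85
grasp_force: 1.2
```

Request:
arm_command(increments=[[0,0,0,0],[0,0,0,0],[0,0,0,0],[0,0,0,0],[0,0,0,0]], fingers=0.38, force=25)

```text
t: 17.82
eef_pos: [0.4596, -0.2338, 0.0341]
tool_rot: [-3.137, 0.001, 0.043]
force: [-0.6, 10.8, 6.1]
width: 0.532
grasp_force: 5.7
```

Request:
arm_command(increments=[[0,0,0,0],[0,0,0,0],[0,0,0,0],[0,0,0,0],[0,0,0,0]])

```text
t: 18.23
eef_pos: [0.4598, -0.2357, 0.0341]
tool_rot: [-3.141, 0.001, 0.044]
force: [-1.2, 5.2, 1.5]
width: 0.407
grasp_force: 24.3
```

```bash
python3 jaw.py
```

```text
t 18.28 at [ 0.4598 -0.2357  0.0341] 2.49 W 0.407 gf 24.3 F [-0.9  4.7  1. ]
tcp [-0.1425  0.1049]
cushion x 13.0 26.0
cushion x 14.0 26.0
rail prof [174, 173, 173, 174, 174, 173, 173, 171, 167, 162, 160, 159, 159, 160, 160, 160, 161, 162, 164, 165, 166, 164, 160, 152, 135, 123, 120, 143, 160, 173]
```

Request:
arm_command(increments=[[0,0,0,0],[0,0,0,0],[0,0,0,0],[0,0,0,0],[0,0,0,0]], fingers=0.95)

```text
t: 18.7
eef_pos: [0.4605, -0.2366, 0.0343]
tool_rot: [3.141, -0.001, 0.043]
force: [-0.9, 1.6, -0.1]
width: 0.723
grasp_force: 0.9
```

Request:
arm_command(increments=[[0,0,0,0],[0,0,0,0],[0,0,0,0],[0,0,0,0],[0,0,0,0]])

```text
t: 19.12
eef_pos: [0.4607, -0.2368, 0.0347]
tool_rot: [3.14, -0.001, 0.044]
force: [0.1, -0.0, 0.3]
width: 0.948
grasp_force: 0.0
```

Request:
arm_command(increments=[[0,0,0,0],[0,0,0,0],[0,0,0,0],[0,0,0,0],[0,0,0,0]], fingers=0.38, force=25)

```text
t: 19.53
eef_pos: [0.4586, -0.232, 0.0338]
tool_rot: [-3.133, 0.004, 0.042]
force: [-2.2, 12.2, 9.6]
width: 0.633
grasp_force: 5.4
```

Request:
arm_command(increments=[[0,0,0,0],[0,0,0,0],[0,0,0,0],[0,0,0,0],[0,0,0,0]])

```text
t: 19.95
eef_pos: [0.4584, -0.236, 0.0337]
tool_rot: [-3.141, 0.004, 0.045]
force: [-5.4, -0.6, 1.5]
width: 0.405
grasp_force: 24.9
```

```bash
python3 jaw.py
```

```text
t 20.0 at [ 0.4584 -0.236   0.0337] 2.57 W 0.406 gf 24.9 F [-5.2 -1.3  2.3]
tcp [-0.1427  0.1062]
cushion x 28.0 39.0
cushion x 27.0 35.0
rail prof [173, 173, 174, 174, 174, 174, 174, 174, 174, 174, 175, 174, 172, 166, 160, 157, 157, 158, 159, 159, 160, 159, 160, 162, 165, 166, 166, 165, 160, 151]
```

```bash
python3 - <<'E'
from h import *
t=cap("top"); s=cap("scene"); out=np.zeros((600,800,3),np.uint8)
out[:300]=cv2.resize(s["frame"][200:260,300:460],(800,300),interpolation=cv2.INTER_CUBIC)
out[300:,:]=cv2.resize(t["frame"][208:268,318:478],(800,300),interpolation=cv2.INTER_CUBIC)
cv2.imwrite("pics/chk3.png",out[...,::-1])
f=t["frame"]; xs=np.arange(10,60,1.)
for y in(-.015,-.008,.0,.008):
    m=np.array([proj(t,np.r_[cw(x/1e3,y),.036])[0] for x in xs],np.float32)
    c=cv2.remap(f,m[:,0].reshape(1,-1),m[:,1].reshape(1,-1),1); print(y,cv2.cvtColor(c,cv2.COLOR_RGB2HSV)[0][10:40,1].tolist())
E
```

```text
-0.015 [5, 2, 20, 39, 59, 93, 116, 139, 150, 164, 174, 176, 179, 181, 182, 180, 180, 175, 169, 162, 151, 139, 128, 120, 114, 108, 106, 106, 106, 107]
-0.008 [5, 2, 19, 41, 63, 93, 119, 142, 156, 164, 173, 177, 179, 180, 180, 179, 178, 173, 165, 158, 149, 137, 126, 117, 114, 109, 106, 106, 105, 105]
0.0 [2, 10, 21, 54, 78, 103, 126, 146, 162, 167, 173, 178, 179, 180, 180, 180, 178, 175, 167, 159, 149, 137, 127, 115, 110, 108, 106, 105, 105, 105]
0.008 [2, 7, 17, 40, 70, 98, 121, 143, 158, 168, 171, 175, 177, 178, 179, 178, 176, 173, 168, 157, 145, 133, 125, 117, 109, 107, 105, 104, 103, 103]
```

View pics/chk3.png

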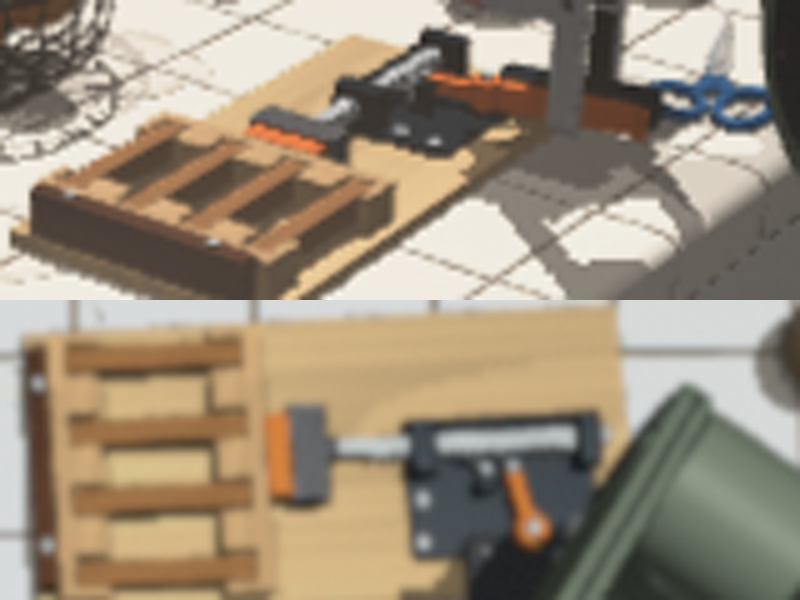

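Four slats seated, jaw up against the near rail (top view, orange cushion (268–295, 410–495) touching). One more force-limited squeeze makes firmness certain.

Request:
arm_command(increments=[[0,0,0,0],[0,0,0,0],[0,0,0,0],[0,0,0,0],[0,0,0,0]], fingers=0.95)

```text
t: 20.52
eef_pos: [0.4605, -0.2359, 0.034]
tool_rot: [3.141, -0.001, 0.043]
force: [-0.3, 1.4, -2.2]
width: 0.725
grasp_force: 0.9
```

Request:
arm_command(increments=[[0,0,0,0],[0,0,0,0],[0,0,0,0],[0,0,0,0],[0,0,0,0]])

```text
t: 20.93
eef_pos: [0.461, -0.237, 0.0349]
tool_rot: [3.14, -0.001, 0.043]
force: [0.3, 0.5, -0.6]
width: 0.945
grasp_force: 0.0
```

Request:
arm_command(increments=[[0,0,0,0],[0,0,0,0],[0,0,0,0],[0,0,0,0],[0,0,0,0]], fingers=0.38, force=30)

```text
t: 21.35
eef_pos: [0.4588, -0.2305, 0.0339]
tool_rot: [-3.13, 0.003, 0.041]
force: [0.3, 16.9, 11.6]
width: 0.629
grasp_force: 8.3
```

Request:
arm_command(increments=[[0,0,0,0],[0,0,0,0],[0,0,0,0],[0,0,0,0],[0,0,0,0]])

```text
t: 21.77
eef_pos: [0.4582, -0.2322, 0.0338]
tool_rot: [-3.134, 0.005, 0.045]
force: [-4.1, 8.1, 9.1]
width: 0.488
grasp_force: 30.5
```

Request:
arm_command(increments=[[0,0,0,0],[0,0,0,0],[0,0,0,0],[0,0,0,0],[0,0,0,0]])

```text
t: 22.18
eef_pos: [0.4583, -0.2321, 0.0338]
tool_rot: [-3.134, 0.005, 0.045]
force: [-3.4, 8.7, 7.8]
width: 0.491
grasp_force: 30.5
```

```bash
python3 jaw.py; python3 - <<'E'
from h import *
t=cap("top"); f=t["frame"]; xs=np.arange(20,50,1.)
for y in(-.015,-.008,.0,.008):
    m=np.array([proj(t,np.r_[cw(x/1e3,y),.036])[0] for x in xs],np.float32)
    c=cv2.remap(f,m[:,0].reshape(1,-1),m[:,1].reshape(1,-1),1); print(y,cv2.cvtColor(c,cv2.COLOR_RGB2HSV)[0][:,1].tolist())
E
```

```text
t 22.23 at [ 0.4582 -0.2321  0.0338] 2.59 W 0.487 gf 30.5 F [-3.9  9.3  8. ]
tcp [-0.1389  0.1063]
cushion x 34.0 39.0
cushion x 35.0 37.0
rail prof [174, 174, 174, 174, 174, 174, 174, 174, 174, 174, 174, 174, 173, 168, 163, 159, 158, 159, 160, 160, 160, 160, 160, 161, 165, 166, 166, 165, 160, 152]
-0.015 [10, 10, 10, 10, 10, 10, 7, 2, 14, 34, 46, 83, 109, 131, 146, 158, 170, 169, 166, 163, 152, 141, 129, 121, 116, 109, 107, 108, 106, 108]
-0.008 [10, 10, 10, 10, 10, 7, 7, 5, 9, 28, 48, 71, 102, 125, 142, 153, 164, 167, 163, 159, 153, 141, 129, 120, 116, 111, 107, 106, 105, 105]
0.0 [7, 10, 10, 7, 7, 5, 2, 2, 3, 30, 54, 73, 107, 131, 152, 159, 165, 170, 164, 158, 148, 138, 129, 118, 113, 110, 107, 106, 105, 106]
0.008 [7, 7, 7, 7, 7, 10, 7, 3, 5, 19, 50, 76, 106, 131, 153, 165, 166, 168, 166, 156, 145, 135, 125, 116, 109, 107, 104, 103, 103, 103]
```

The trigger has stalled under force, the rail is unchanged (home), and the cushion is compressed by roughly 6 mm and stable. Handing in.

```bash
python3 -c "
from h import *
print(r.close_job())"
```

```text
the job is handed in; nothing more can be done
None
```

I handed the job in at about 22 s of the 67 s limit; no verdict came back. The spare slats are in places 1 and 3, and by the camera the near rail is home and square to within about 2 mm. The cushion looks pressed in about 6 mm, with the trigger still held at about 30 N. I did not disturb the mug, jar or scissors as far as I could see, though I never measured them afterwards. Early on, the fingertips hit the worktop and the wrist force reached 72 N (limit 120 N).

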